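# Take the spent filter out of its push-to-release block

### The job

At the perfume filling bench, take out the spent filter, the one with the straight bar handle: push it straight down into its block until its latch lets go, back off so that it springs up, then pull it out. Stand it upright in the steel drip tray, set down before you let go of it, and leave the filter with the round knob, the bottles and the carton alone.

Things in the scene. Friction and masses are not known exactly. Their poses are not given: they have to be found in the camera images.
- bar_handle (a point): centre of the spent filter's handle, an upright grey bar 40 long (filter's x) x 14 thick (y) x 40 mm high (z); top 20 mm above this point, flange's top face 20 mm below it. Latched, this point is 99 mm above the bench; a push of 10 to 20 N opens the jaws after about 4 mm, hard stop at 7 mm (push nearly to it). Let go, it springs up to stand loose in the well, 16 mm above its latched height.
- bar_foot (a point): centre of the underside of the spent filter, 78 mm below bar_handle; same axes. Loose white cassette, 0.2 kg: barrel 48 (x) x 36 (y) x 50 mm high, above it a flange 90 (x) x 44 (y) x 8 mm, then the bar handle. Latched, the foot is 21 mm above the bench; sprung up, some 27 mm of the barrel is still in the well. Axes parallel to the block's while in it.
- bar_block: aluminium block, bolted down, holding the bar-handled filter. Origin: centre of its dark base plate's underside, on the bench; plate 130 (x) x 90 (y) x 8 mm. Open well 60 x 50 mm outside, top 64 mm up. At the well's +x and -x ends a steel jaw, 16 mm wide, hooks over the flange (hook tops 84 mm up). Pipe stubs at +y and -y, 30 mm up, reach 47 mm out.
- bar_block_jaw_a (a joint): hinge angle (rad) of the jaw at the +x end of bar_block: 0 = hooked over the flange, 0.2 and up to about 0.45 = swung outward and letting go. Stiff hinge: it stays where it is left.
- bar_block_jaw_b (a joint): hinge angle (rad) of the jaw at the -x end of bar_block: 0 = hooked over the flange, 0.2 and up to about 0.45 = swung outward and letting go. Stiff hinge: it stays where it is left.
- knob_handle (a point): centre of the knob of the other filter, to be left alone: the same cassette but with a round grey knob (36 mm across, 16 mm high) on a short stem; this point is 105 mm above the bench and 84 mm above its foot. It sits in a second, identical block with the same latch.
- knob_block: the block that holds the filter with the round knob, identical to bar_block: same origin and axes.
- tray_in (a point): centre of the inner floor of the fixed steel drip tray, an open box 160 (x) x 130 (y) x 16 mm outside with 4 mm walls; x and y along its sides. The inner floor is about 4 mm above the bench.
- flacon_a_mid (a point): middle of a loose capped glass bottle, 42 x 30 mm and 110 mm high, standing on the bench; bystander.
- flacon_b_mid (a point): middle of a second such bottle; bystander.
- carton_mid (a point): middle of a loose cardboard carton 70 x 50 x 100 mm, standing on the bench; bystander.
There are look-alikes about, which are no part of the job. Leave any blue or green look-alike of the bar_block alone.

How it is judged:
On the way, in this order (a step that is already met when the one before it is completed fails the run):
1. the filter with the bar handle is pushed down in its block, at least 4 mm below its latched height (z of bar_handle in the frame of bar_block below 0.095 m), for 0.04 s.
2. both jaws have let go and the filter has risen at least 10 mm above its latched height (value of joint each of bar_block_jaw_a, bar_block_jaw_b above 0.18 rad and z of bar_handle in the frame of bar_block above 0.109 m), for 0.2 s.
3. the filter's foot is down on the tray's floor (within 7 mm), upright, while the fingers still hold it (x of bar_foot in the frame of tray_in between -0.06 and 0.06 m and y of bar_foot in the frame of tray_in between -0.045 and 0.045 m and z of bar_foot in the frame of tray_in below 0.007 m and angle between bar_foot's own z axis and vertical below 0.2 rad and contact force between the fingers and bar_filter above 0.5 N), for 0.06 s.
At the end, for the whole second after the job is handed in: The bar-handled filter stands released and at rest on the tray floor (foot within 5 mm), upright within 0.12 rad, its foot centre within 60 mm (tray x) and 45 mm (tray y) of the tray centre; the knob filter is within 8 mm of its start (x of bar_foot in the frame of tray_in between -0.06 and 0.06 m and y of bar_foot in the frame of tray_in between -0.045 and 0.045 m and z of bar_foot in the frame of tray_in below 0.005 m and angle between bar_foot's own z axis and vertical below 0.12 rad and linear speed of bar_filter below 0.02 m/s and contact force between the fingers and bar_filter below 0.1 N and distance of knob_handle from where it was at the start of the episode below 0.008 m); the robot touches nothing.
It fails at once if the filter with the round knob is moved more than 8 mm (distance of knob_handle from where it was at the start of the episode above 0.008 m).
It fails at once if a bottle or the carton is moved more than 30 mm (at its middle) by a knock or a topple (distance of any of flacon_a_mid, flacon_b_mid, carton_mid from where it was at the start of the episode above 0.03 m).
It also fails if it takes over 51 s, if anything falls off the work surface, if the arm or the gripper's body presses on something with over 40 N, if the wrist force passes 120 N, or if a joint passes its speed limit or range.

### The arm

A 6-joint arm with a two-finger parallel gripper is mounted at the origin on the work surface. World frame = base frame: x ahead of the robot, y to its left, z up, the work surface at z = 0. Lengths are in m, angles in rad, forces in N, time in s.
With the tool pointing down it reaches from about 0.25 to 0.775 m from the base axis. Payload 4 kg.
Tool frame: the origin (TCP) lies between the finger pads; the fingertips stand 14 mm ahead of it and the grasp point (between the pads) lies 5 mm behind it (tip_reach is the distance from the TCP to the fingertips, in m); z points along the fingers, y is the line along which they close (so a half turn about z gives the same grasp; the last joint's range is limited). The gripper opens to 94 mm and grips with 3 to 60 N. Pads are 16 mm wide; open, the fingers measure 119 mm over their backs; the gripper's body (75 mm by 177 mm) begins 78 mm behind the grasp point.
Start: joints at [1.039, 0.087, 1.371, -0, 1.684, -0.103], TCP at [0.229, 0.5, 0.199] pointing down, gripper open.
Joint ranges: [-3.1, 3.1], [-0.76, 2.03], [0.27, 2.55], [-1.08, 4.22], [0.17, 2.65], [-2.57, 2.57]. Speed limits (rad/s): [2.79, 2.79, 3.14, 3.14, 3.14, 3.14].

### API

Orientations are given as [roll, pitch, yaw] about the fixed x, y, z axes, in that order (R = Rz(yaw) Ry(pitch) Rx(roll)).
In Python, from bench import * gives the robot as it stands. The module is installed in compiled form; this text tells all that it offers.
- The arm moves only by the tool servo_tool, never from a script. Its argument "targets" is a list of rows, each a list of 4 numbers: the shift along the tool's x, y, z in cm, then the turn about the tool's z in degrees. A call has 1 to 8 rows; each row is the pose to reach, as a shift and turn from the pose commanded when the call began, along the tool's axes at that moment; what a row does not reach only later rows make up. A row lasts 1/8 s, in which the tool goes at most 62.5 mm and 10.7 degrees, less where a joint would pass 70% of its speed; a pose out of reach is approached as far as the arm can. A call with a gripper value outside its range is refused whole. "claw" is the closure in counts, from 0 (fully open) to 255 (shut), set as the call begins (left out, the last holds). The fingers move at their own pace and stop on an object; the grip force is fixed at half the most. Time passes only in rows, so rows that repeat a pose let the fingers close. It gives the time, the measured TCP pose, the force, the opening and the grip force at its end, in the units of the state.
- get_obs(): the state, without advancing time (a new reading comes with each control period).
- snapshot(name): name is "scene" or "top" or "wrist"; returns the picture (480x640x3 uint8, blue, green, red); there is no depth.
- camera_model(name): a dict with "camera_matrix" (3x3 intrinsics, pixels), "k1" (the pictures are not rectified: a ray, as slopes to the right and down, at radius r is drawn at 1 + k1 r^2 times it, then the intrinsics apply), "camera_from_world" (4x4, takes a point from world to camera coordinates). Camera axes: x right, y up, looking along -z (the intrinsics and any distortion apply to the point x, -y, -z); pixel columns grow to the right and rows downward; lengths in m; the calibration is good to about 2 mm. A picture is of the moment at which its call begins: read the wrist's pose just before it. camera_model takes no time and is no camera call; for the wrist camera it gives the pose at the moment of the call.
- close_job(): hands the job in; it is judged then, once.
The state is a dict: "time": time; "joint_positions": joint angles; "qvel": joint speeds; "joint_torque": joint torques, N m; "tool_pos": TCP position; "ee_rot": TCP orientation; "wrist_force": force on the tool from outside, world axes, zero at the start; "wrist_torque": the same for the moment, N m; "width": finger opening in m; "finger_force": force on a finger pad.
Only numpy, scipy, OpenCV 4.12 (cv2) and the standard library are available. Lean on these libraries where they do the work, as an engineer would, in place of code of your own. Each camera call takes 0.05 s, during which the arm holds its last target. There are 200 camera calls.

## Working session

There is one attempt and no reset: what is moved stays moved. The work goes in short steps, Python scripts to look and compute and a tool call to move; the robot and the scene stay as the last step left them, time stands still between calls to the robot, and variables do not carry over. Pictures are saved under pics/ and viewed, at most 10 in all, crops included, and the job is handed in when it is done.

Besides the shell and the picture viewer there is one more tool, called after "Call:" by a JSON object that holds its "name" and its "arguments". servo_tool: Moves the arm, as the interface text tells. Its arguments: {"type":"object","properties":{"targets":{"type":"array"},"claw":{"type":"number"}},"required":["targets"]}

```bash
mkdir -p pics; python3 - <<'E'
from bench import *
import cv2
for n in ("scene","top"):
    cv2.imwrite(f"pics/{n}0.png",snapshot(n)); m=camera_model(n); print(n,m)
o=get_obs(); print(o)
E
```

```text
scene {'camera_matrix': array([[534.93621622,   0.        , 323.70966189],
       [  0.        , 534.93621622, 229.36088729],
       [  0.        ,   0.        ,   1.        ]]), 'k1': -0.08520960779793202, 'camera_from_world': array([[ 0.04700188,  0.99887787, -0.00581502,  0.05942902],
       [-0.82688914,  0.04217363,  0.56078137,  0.34965095],
       [ 0.56039734, -0.0215494 ,  0.8279435 , -1.47100099],
       [ 0.        ,  0.        ,  0.        ,  1.        ]])}
top {'camera_matrix': array([[453.06086285,   0.        , 323.25618594],
       [  0.        , 453.06086285, 237.96005085],
       [  0.        ,   0.        ,   1.        ]]), 'k1': 0.0007197608376807552, 'camera_from_world': array([[-0.0114224 , -0.99987863, -0.010595  , -0.04566337],
       [ 0.99016299, -0.01278783,  0.13933315, -0.47875399],
       [-0.13945173, -0.00889926,  0.99018888, -0.98629089],
       [ 0.        ,  0.        ,  0.        ,  1.        ]])}
{'time': 0.1, 'joint_positions': array([ 1.03893300e+00,  8.78866477e-02,  1.37211602e+00, -2.09577380e-05,
        1.68362486e+00, -1.03115851e-01]), 'qvel': array([ 0.00182331, -0.00156572, -0.00488088,  0.00059159,  0.00081188,
        0.00014802]), 'joint_torque': array([ 1.51073546e-03, -3.41250980e+01, -3.03301120e+01,  7.19389133e-02,
        3.04292841e-02, -9.29384987e-05]), 'tool_pos': array([0.22840363, 0.49975402, 0.19751168]), 'ee_rot': array([-3.13956645e+00, -1.88737038e-04,  2.71284265e+00]), 'wrist_force': array([0.63100808, 1.18445623, 0.08419572]), 'wrist_torque': array([ 0.02287207, -0.05995981,  0.00825279]), 'finger_force': 0.0, 'width': 0.09398584780908185}
```

View pics/scene0.png

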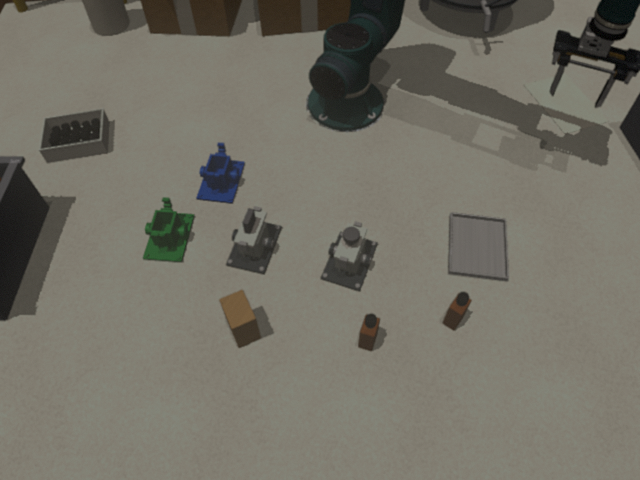

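View pics/top0.png

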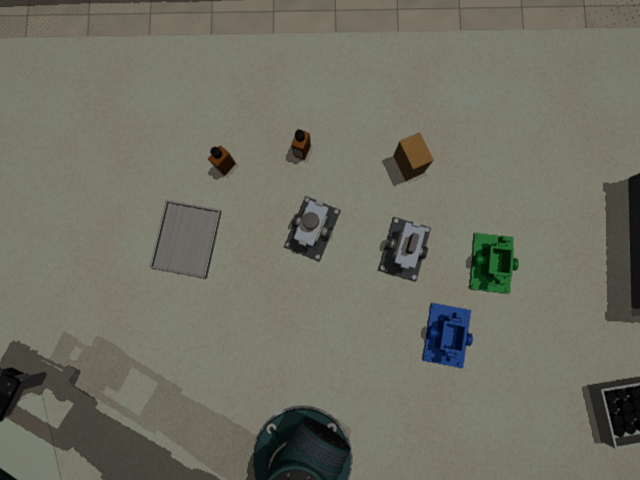

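The scene view shows the bar filter at about (252,222), the knob filter at (352,235) and the tray at (477,246). In the top view they are at (411,243), (310,222) and (186,240). I'll enlarge both views around the block and find the tray and base plate by mask.

```bash
cat > h.py <<'E'
import numpy as np, cv2
from bench import *
def ray(m,uv):
    K=m["camera_matrix"];k=m["k1"]
    d=np.array([(uv[0]-K[0,2])/K[0,0],(uv[1]-K[1,2])/K[1,1]]);s=d.copy()
    for _ in range(10): s=d/(1+k*(s@s))
    T=m["camera_from_world"];R=T[:3,:3]
    v=R.T@np.array([s[0],-s[1],-1]);return -R.T@T[:3,3],v/np.linalg.norm(v)
def onz(m,uv,z):
    c,v=ray(m,uv);return c+v*(z-c[2])/v[2]
def tri(*obs):
    A=np.zeros((3,3));b=np.zeros(3);
    for m,uv in obs:
        c,v=ray(m,uv);P=np.eye(3)-np.outer(v,v);A+=P;b+=P@c
    p=np.linalg.solve(A,b)
    return p,[np.linalg.norm(np.cross(ray(m,uv)[1],p-ray(m,uv)[0])) for m,uv in obs]
def proj(m,p):
    q=m["camera_from_world"]@np.append(p,1);s=np.array([q[0],-q[1]])/-q[2]
    s=s*(1+m["k1"]*(s@s));K=m["camera_matrix"];return K[:2,:2]@s+K[:2,2]
E
python3 - <<'E'
from h import *
t=cv2.imread("pics/top0.png");s=cv2.imread("pics/scene0.png")
a=cv2.resize(t[210:290,370:440],None,fx=5.6,fy=7,interpolation=cv2.INTER_CUBIC)
a=cv2.resize(t[210:290,372:438],(396,480),interpolation=cv2.INTER_CUBIC)   # x6
b=cv2.resize(s[200:280,222:288],(396,480),interpolation=cv2.INTER_CUBIC)
cv2.imwrite("pics/c1.png",cv2.convertScaleAbs(np.hstack([a,b]),alpha=1.4))
# tray: edges from top
for n,img,(x0,y0,x1,y1) in (("top",t,(140,190,235,290)),("scene",s,(435,200,520,290))):
    m=camera_model(n); r=img[y0:y1,x0:x1]; lab=cv2.cvtColor(r,cv2.COLOR_BGR2LAB).astype(float)
    bg=np.median(np.r_[lab[:4].reshape(-1,3),lab[-4:].reshape(-1,3)],0)
    mk=(np.linalg.norm(lab-bg,axis=2)>14).astype(np.uint8)
    c=max(cv2.findContours(mk,0,1)[0],key=cv2.contourArea); hull=cv2.convexHull(c)
    q=cv2.approxPolyDP(hull,6,True)[:,0]+[x0,y0]; print(n,q.tolist())
    w=np.array([onz(m,p,.016)[:2] for p in q]);print(w.round(3).tolist(),w.mean(0),np.linalg.norm(np.diff(np.r_[w,w[:1]],axis=0),axis=1))
E
```

```text
top [[166, 199], [221, 210], [205, 279], [150, 267]]
[[0.577, 0.313], [0.549, 0.185], [0.39, 0.218], [0.419, 0.344]] [0.48371346 0.26490868] [0.1316887  0.16227803 0.12950677 0.16085285]
scene [[450, 213], [505, 219], [507, 281], [448, 274]]
[[0.399, 0.216], [0.422, 0.342], [0.584, 0.308], [0.56, 0.183]] [0.49097135 0.26206647] [0.12784389 0.16515607 0.12718023 0.16425417]
```

View pics/c1.png

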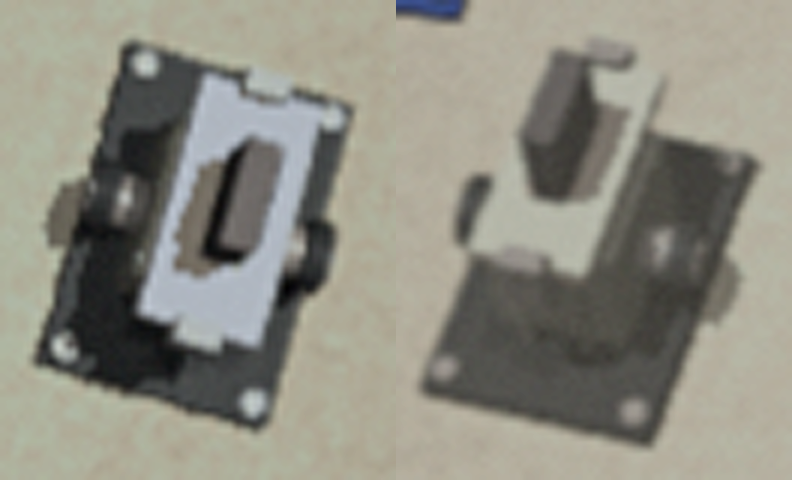

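The crop shows the handle's top face centred at about (250,197) in the top part and (553,95) in the scene part. The plate corners are at (130,42), (355,105), (262,430) and (37,362) in the top part. The filter is latched.

```bash
python3 - <<'E'
from h import *
T=camera_model("top");S=camera_model("scene")
f=lambda p:np.array([372,210])+(np.array(p)+.5)/6-.5
g=lambda p:np.array([222,200])+(np.array(p)-[396,0]+.5)/6-.5
print("top",tri((T,f((250,197))),(S,g((553,95)))))
w=np.array([onz(T,f(p),.008)[:2] for p in ((130,42),(355,105),(262,430),(37,362))]);print(w.round(4),w.mean(0))
w2=np.array([onz(S,g(p),.008)[:2] for p in ((757,158),(655,445),(422,388))]);print(w2.round(4),(w2[0]+w2[2])/2)
for a in(w,w2):
  for i in range(len(a)-1): d=a[i+1]-a[i];print(np.linalg.norm(d),np.degrees(np.arctan2(d[1],d[0])))
for a,b in (((250,135),(217,247)),((283,147),(248,258))):
  d=(onz(T,f(b),.119)-onz(T,f(a),.119));print("h",np.linalg.norm(d),np.degrees(np.arctan2(d[1],d[0])))
# flange long edges
for a,b in (((205,75),(137,312)),):
  d=(onz(T,f(b),.079)-onz(T,f(a),.079));print("fl",np.linalg.norm(d),np.degrees(np.arctan2(d[1],d[0])))
E
```

```text
top (array([ 0.45474607, -0.23809453,  0.11667657]), [np.float64(0.0008221025663423403), np.float64(0.0008221025663422141)])
[[ 0.5297 -0.2141]
 [ 0.5039 -0.2997]
 [ 0.3797 -0.2591]
 [ 0.4065 -0.1747]] [ 0.45494786 -0.23688906]
[[ 0.4097 -0.1754]
 [ 0.5341 -0.2128]
 [ 0.506  -0.2989]] [ 0.4578508  -0.23716728]
0.08941213799474496 -106.76812705474046
0.13061554401403005 161.86916196606913
0.08847691772370112 72.39240859803111
0.1298332630827892 -16.739584743185677
0.09052298809004318 -108.08863592690764
h 0.04054957156509118 161.6837509762924
h 0.04040025579542635 160.53406287873588
fl 0.0892508607964458 162.2437732657056
```

Call:
{"name": "servo_tool", "arguments": {"targets": [[-4.5,-5,-2,0],[-9,-10,-3,0],[-13,-14.5,-3,0],[-17.5,-19.5,-3,0],[-22,-24.5,-3,0],[-26,-29,-3,0],[-30,-33.5,-3,0],[-34,-38,-3,0]]}}

```text
time: 1.1
tool_pos: [0.376, 0.0241, 0.2284]
ee_rot: [3.141, 0.0, 2.713]
wrist_force: [0.1, 0.3, 0.2]
width: 0.0936
finger_force: 0.0
```

Call:
{"name": "servo_tool", "arguments": {"targets": [[-4.5,-5,0,-2],[-9,-10,0,-5],[-13,-14.5,0,-7],[-17.4,-19.5,0,-7],[-17.4,-19.5,0,-7],[-17.4,-19.5,0,-7],[-17.4,-19.5,0,-7]]}}

```text
time: 1.98
tool_pos: [0.453, -0.2222, 0.2288]
ee_rot: [3.141, 0.0, 2.837]
wrist_force: [0.5, 0.7, -0.4]
width: 0.0941
finger_force: 0.0
```

```bash
python3 - <<'E'
from h import *
o=get_obs();print(o["time"],o["tool_pos"],o["ee_rot"],np.degrees(o["ee_rot"][2]),o["wrist_force"],o["joint_positions"])
m=camera_model("wrist");print(m);np.save("w1.npy",m,allow_pickle=True)
cv2.imwrite("pics/w1.png",snapshot("wrist"))
print(proj(m,[.4555,-.2377,.118]),proj(m,[.456,-.2372,.008]))
E
```

```text
1.975 [ 0.45299693 -0.22224468  0.22875474] [3.14101799e+00 1.93915710e-06 2.83650297e+00] 162.51964880716707 [ 0.47187069  0.74513233 -0.43438893] [-5.68912678e-01 -1.82461571e-02  1.42011097e+00  5.63319131e-04
  1.73987580e+00 -1.83452457e+00]
{'camera_matrix': array([[399.42441347,   0.        , 320.1386719 ],
       [  0.        , 399.42441347, 240.23905629],
       [  0.        ,   0.        ,   1.        ]]), 'k1': -0.08100621294039853, 'camera_from_world': array([[ 3.00308531e-01,  9.53842118e-01, -2.01618314e-05,
         7.47955483e-02],
       [-9.15027923e-01,  2.88082266e-01, -2.82369453e-01,
         5.16418916e-01],
       [-2.69330069e-01,  8.48164044e-02,  9.59305734e-01,
        -2.80662523e-01],
       [ 0.00000000e+00,  0.00000000e+00,  0.00000000e+00,
         1.00000000e+00]])}
[300.64844368 243.03565672] [306.20582123 212.81147284]
```

View pics/w1.png

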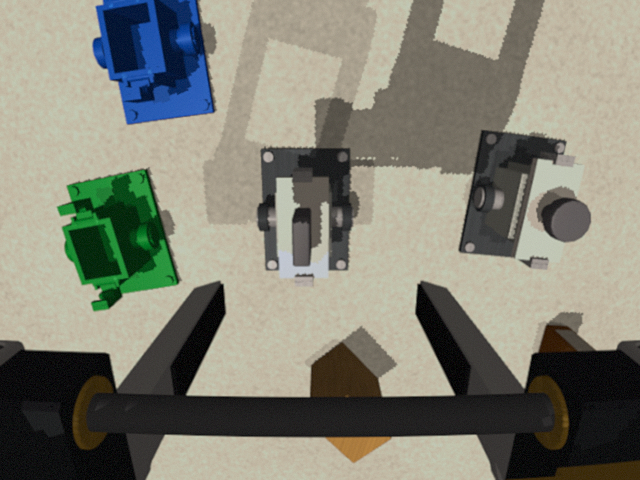

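The wrist view shows the bar handle's top at about (302,240), against a predicted (300.6,243). The plate is square to the picture, so position and yaw agree. Next I descend to just above the handle and check.

Call:
{"name": "servo_tool", "arguments": {"targets": [[-0.7,-1.4,2,0],[-0.7,-1.4,4,0],[-0.7,-1.4,6,0],[-0.7,-1.4,7.5,0],[-0.7,-1.4,7.5,0],[-0.7,-1.4,7.5,0]], "claw": 165}}

```text
time: 2.78
tool_pos: [0.4561, -0.239, 0.1546]
ee_rot: [-3.141, 0.002, 2.836]
wrist_force: [-0.3, 0.2, 0.8]
width: 0.0375
finger_force: 0.0
```

```bash
python3 - <<'E'
from h import *
o=get_obs();print(o["time"],o["tool_pos"],np.degrees(o["ee_rot"][2]),o["wrist_force"],o["width"])
m=camera_model("wrist");np.save("w2.npy",m,allow_pickle=True)
cv2.imwrite("pics/w2.png",snapshot("wrist"))
print(proj(m,[.4555,-.2377,.118]),proj(m,[.456,-.2372,.008]),proj(m,o["tool_pos"]-[0,0,.014]))
E
```

```text
2.775 [ 0.45607675 -0.2390306   0.15456511] 162.46767010708032 [-0.29612345  0.19075141  0.80533766] 0.037450186959681775
[320.12454638 266.25673713] [320.98496262 222.18269951] [318.05482694 282.37131314]
```

View pics/w2.png

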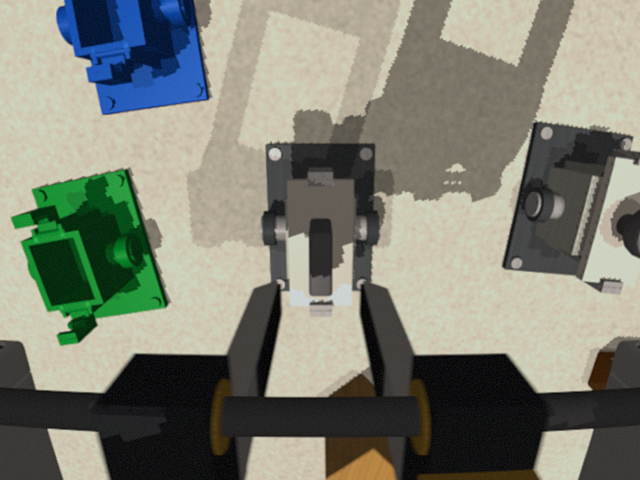

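The wrist view shows the handle (column 320) centred between the fingers (about 280 and 362), with tool and block still square. Lowering so the tips straddle the bar and stop just short of the flange.

Call:
{"name": "servo_tool", "arguments": {"targets": [[0,0,2.5,0],[0,0,4.5,0],[0,0,5.5,0],[0,0,5.9,0],[0,0,5.9,0]], "claw": 185}}

```text
time: 3.45
tool_pos: [0.4559, -0.2394, 0.0952]
ee_rot: [-3.141, 0.001, 2.835]
wrist_force: [-0.1, -0.7, -0.3]
width: 0.0255
finger_force: 0.0
```

Call:
{"name": "servo_tool", "arguments": {"targets": [[0,0,0.2,0],[0,0,0.4,0],[0,0,0.4,0]]}}

```text
time: 3.82
tool_pos: [0.4556, -0.2391, 0.0906]
ee_rot: [3.142, -0.0, 2.835]
wrist_force: [-0.2, -0.3, -0.1]
width: 0.0256
finger_force: 0.0
```

Call:
{"name": "servo_tool", "arguments": {"targets": [[0,0,0.2,0],[0,0,0.3,0],[0,0,0.3,0]]}}

```text
time: 4.2
tool_pos: [0.4555, -0.2391, 0.0874]
ee_rot: [3.141, -0.0, 2.835]
wrist_force: [0.1, 0.7, -0.4]
width: 0.026
finger_force: 0.0
```

Call:
{"name": "servo_tool", "arguments": {"targets": [[0,0,0.2,0],[0,0,0.3,0],[0,0,0.3,0]]}}

```text
time: 4.58
tool_pos: [0.4555, -0.239, 0.0844]
ee_rot: [3.141, -0.0, 2.835]
wrist_force: [0.5, 0.2, -0.2]
width: 0.0259
finger_force: 0.0
```

```bash
python3 - <<'E'
from h import *
o=get_obs();print(o["time"],o["tool_pos"],np.degrees(o["ee_rot"][2]),o["wrist_force"],o["width"])
cv2.imwrite("pics/w3.png",snapshot("wrist"));cv2.imwrite("pics/s3.png",snapshot("scene"))
cv2.imwrite("pics/c3.png",np.hstack([cv2.imread("pics/w3.png")[120:420,180:480],cv2.resize(cv2.imread("pics/s3.png")[190:290,212:312],(300,300))]))
E
```

```text
4.575 [ 0.45552932 -0.23904983  0.08439576] 162.43519230491447 [ 0.45490939  0.22648226 -0.18887556] 0.025859727013925533
```

View pics/c3.png

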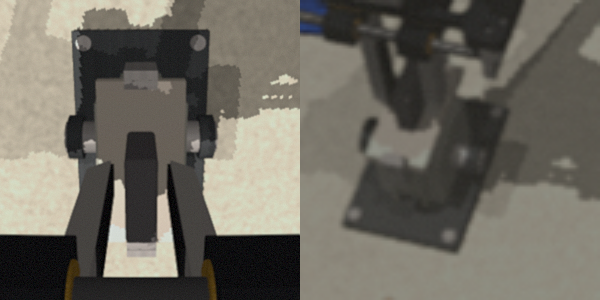

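The crop shows the bar (about column 321) between the fingers, with the near hook at about (321,365). I still can't tell whether the tips touch, so I'll compare projections for the two heights.

```bash
python3 - <<'E'
from h import *
m=camera_model("wrist");o=get_obs();t=o["tool_pos"];a=np.radians(162.45);X=np.array([np.cos(a),np.sin(a),0]);Y=np.array([np.sin(a),-np.cos(a),0])
c=np.array([.4555,-.2377,0])
for z in(.119,.112,.079,.072):
  for x in (-.045,-.02,.02,.045): print(z,x,(proj(m,c+[0,0,z]+x*X)-[180,120]).round(0))
for z in (.014,): 
  for x in(-.008,.008):
    for y in (.013,.0255): print("tip",x,y,(proj(m,t-[0,0,z]+x*X+y*Y)-[180,120]).round())
print("flange y", [(proj(m,c+[0,0,z]+.02*X+.022*Y)-[180,120]).round() for z in (.079,.072)])
E
```

```text
0.119 -0.045 [141. 292.]
0.119 -0.02 [141. 245.]
0.119 0.02 [141. 161.]
0.119 0.045 [141. 102.]
0.112 -0.045 [141. 282.]
0.112 -0.02 [141. 236.]
0.112 0.02 [141. 155.]
0.112 0.045 [141.  98.]
0.079 -0.045 [141. 242.]
0.079 -0.02 [141. 202.]
0.079 0.02 [141. 131.]
0.079 0.045 [141.  82.]
0.072 -0.045 [141. 235.]
0.072 -0.02 [141. 196.]
0.072 0.02 [141. 127.]
0.072 0.045 [140.  80.]
tip -0.008 0.013 [162. 176.]
tip -0.008 0.0255 [185. 176.]
tip 0.008 0.013 [162. 148.]
tip 0.008 0.0255 [186. 148.]
flange y [array([184., 131.]), array([183., 127.])]
```

Call:
{"name": "servo_tool", "arguments": {"targets": [[0,0,0.1,0],[0,0,0.2,0],[0,0,0.2,0]]}}

```text
time: 5.05
tool_pos: [0.4555, -0.2391, 0.0824]
ee_rot: [3.141, -0.0, 2.835]
wrist_force: [0.4, 0.0, 0.5]
width: 0.026
finger_force: 0.0
```

Call:
{"name": "servo_tool", "arguments": {"targets": [[0,0,0,0],[0,0,0,0],[0,0,0,0],[0,0,0,0]], "claw": 255}}

```text
time: 5.55
tool_pos: [0.4557, -0.239, 0.0826]
ee_rot: [3.141, 0.0, 2.835]
wrist_force: [-0.1, 1.0, 0.3]
width: 0.0138
finger_force: 30.0
```

Call:
{"name": "servo_tool", "arguments": {"targets": [[0,0,0.1,0],[0,0,0.2,0],[0,0,0.2,0]]}}

```text
time: 5.92
tool_pos: [0.4558, -0.239, 0.082]
ee_rot: [3.141, 0.001, 2.835]
wrist_force: [-1.6, 2.3, 7.4]
width: 0.0145
finger_force: 30.0
```

Call:
{"name": "servo_tool", "arguments": {"targets": [[0,0,0.1,0],[0,0,0.2,0],[0,0,0.3,0],[0,0,0.3,0]]}}

```text
time: 6.42
tool_pos: [0.4559, -0.239, 0.08]
ee_rot: [3.142, 0.001, 2.835]
wrist_force: [-2.2, 2.4, 10.6]
width: 0.0139
finger_force: 30.0
```

Call:
{"name": "servo_tool", "arguments": {"targets": [[0,0,0.1,0],[0,0,0.2,0],[0,0,0.3,0],[0,0,0.3,0]]}}

```text
time: 6.92
tool_pos: [0.4559, -0.239, 0.077]
ee_rot: [3.141, 0.001, 2.835]
wrist_force: [-2.7, 4.0, 10.9]
width: 0.0139
finger_force: 30.0
```

Call:
{"name": "servo_tool", "arguments": {"targets": [[0,0,0.1,0],[0,0,0.2,0],[0,0,0.2,0]]}}

```text
time: 7.3
tool_pos: [0.4559, -0.239, 0.0753]
ee_rot: [3.142, 0.001, 2.835]
wrist_force: [-2.8, 2.7, 12.1]
width: 0.0136
finger_force: 30.0
```

Call:
{"name": "servo_tool", "arguments": {"targets": [[0,0,0.1,0],[0,0,0.2,0],[0,0,0.2,0]]}}

```text
time: 7.68
tool_pos: [0.4559, -0.239, 0.0753]
ee_rot: [-3.141, 0.002, 2.835]
wrist_force: [-6.2, 5.4, 20.5]
width: 0.0142
finger_force: 30.0
```

Hard stop reached. Backing off while still holding it.

Call:
{"name": "servo_tool", "arguments": {"targets": [[0,0,-0.5,0],[0,0,-1,0],[0,0,-1.5,0],[0,0,-2,0],[0,0,-2.5,0],[0,0,-2.7,0],[0,0,-2.7,0],[0,0,-2.7,0]]}}

```text
time: 8.68
tool_pos: [0.4557, -0.239, 0.0974]
ee_rot: [3.141, 0.0, 2.835]
wrist_force: [1.2, 1.0, 2.4]
width: 0.0141
finger_force: 30.0
```

```bash
python3 - <<'E'
from h import *
cv2.imwrite("pics/w4.png",snapshot("wrist"));s=snapshot("scene")
cv2.imwrite("pics/c4.png",np.hstack([cv2.imread("pics/w4.png")[120:420,180:480],cv2.resize(s[190:290,212:312],(300,300),interpolation=2)]))
E
```

```text
(no output)
```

View pics/c4.png

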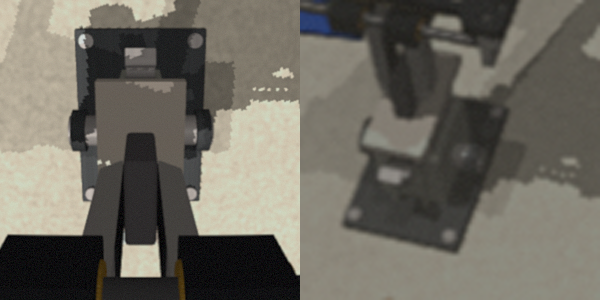

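The handle sits at the same rows in the picture (252–362), so there was no slip. It is up about 15 mm with both hooks swung clear. Pulling it out.

Call:
{"name": "servo_tool", "arguments": {"targets": [[0,0,-0.7,0],[0,0,-1.5,0],[0,0,-2.5,0],[0,0,-3.5,0],[0,0,-5,0],[0,0,-7.5,0],[0,0,-10,0],[0,0,-12,0]]}}

```text
time: 9.78
tool_pos: [0.4559, -0.2394, 0.2198]
ee_rot: [-3.141, 0.002, 2.835]
wrist_force: [-0.2, -0.4, -2.8]
width: 0.0138
finger_force: 30.0
```

Call:
{"name": "servo_tool", "arguments": {"targets": [[0,0,-1,0],[0,0,-1,0],[0,0,-1,0]]}}

```text
time: 10.15
tool_pos: [0.4552, -0.2389, 0.2265]
ee_rot: [3.141, -0.002, 2.835]
wrist_force: [0.3, 0.7, -2.2]
width: 0.0139
finger_force: 30.0
```

```bash
python3 - <<'E'
from h import *
o=get_obs();print(o["tool_pos"],np.degrees(o["ee_rot"][2]),o["wrist_force"],o["width"])
w=snapshot("wrist");t=snapshot("top")
cv2.imwrite("pics/c5.png",np.hstack([cv2.resize(w,(400,300)),cv2.resize(t[170:320,290:490],(400,300))]))
a=o["ee_rot"][2];d=np.array([.487,.2635])-o["tool_pos"][:2]
print("tool shift",d@[np.cos(a),np.sin(a)],d@[np.sin(a),-np.cos(a)])
E
```

```text
[ 0.45523945 -0.23888818  0.22654886] 162.4294765782687 [ 0.34045835  0.69310106 -2.19759275] 0.013925425197505953
tool shift 0.12138188241775927 0.48853767058140135
```

View pics/c5.png

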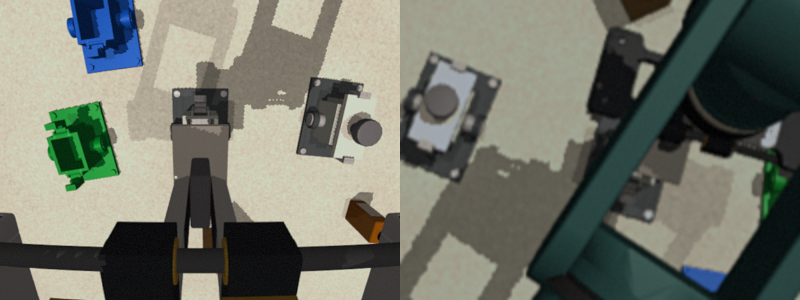

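The filter is out of the block, its foot at about 165 mm, clear of the knob filter. Carrying it to the tray.

Call:
{"name": "servo_tool", "arguments": {"targets": [[0.5,2,0,0],[1.5,6,0,0],[2.5,10.5,0,0],[3.7,15,0,0],[5,20,0,0],[6.2,25,0,0],[7.4,30,0,0],[8.7,35,0,0]]}}

```text
time: 11.25
tool_pos: [0.4773, 0.1236, 0.2275]
ee_rot: [3.141, -0.0, 2.836]
wrist_force: [0.9, 0.6, -2.2]
width: 0.0142
finger_force: 30.0
```

Call:
{"name": "servo_tool", "arguments": {"targets": [[1,4,0,-2],[2,8,0,-4],[3,12,0,-6],[3.4,13.8,0,-6],[3.4,13.8,0,-6],[3.4,13.8,0,-6],[3.4,13.8,0,-6]]}}

```text
time: 12.12
tool_pos: [0.4877, 0.2614, 0.2278]
ee_rot: [-3.141, 0.0, 2.938]
wrist_force: [-0.2, 0.3, -2.4]
width: 0.0135
finger_force: 30.0
```

```bash
python3 - <<'E'
from h import *
o=get_obs();print(o["tool_pos"],np.degrees(o["ee_rot"][2]),o["wrist_force"],o["width"])
m=camera_model("wrist");w=snapshot("wrist");s=snapshot("scene")
cv2.imwrite("pics/c6.png",np.hstack([cv2.resize(w,(400,300)),cv2.resize(s[180:300,400:560],(400,300))]))
print(proj(m,[.487,.2635,.016])/1.6)
a=o["ee_rot"][2];d=np.array([.487,.2635])-o["tool_pos"][:2]
print("tool shift",d@[np.cos(a),np.sin(a)],d@[np.sin(a),-np.cos(a)])
E
```

```text
[0.48769876 0.26138469 0.22781839] 168.32174246696442 [-0.18841279  0.25571911 -2.39993227] 0.013475586643337036
[200.65863504 129.00787541]
tool shift 0.001112464365160265 0.0019300865869490986
```

View pics/c6.png

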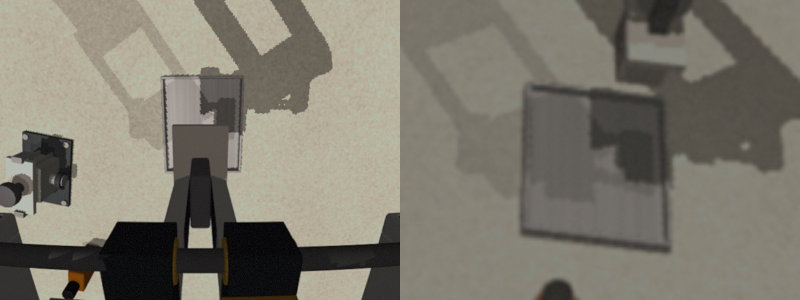

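The tray is square below (wrist columns 162–243, centre 202 against a predicted 201). Lowering.

Call:
{"name": "servo_tool", "arguments": {"targets": [[0,0.2,3,0],[0,0.2,6,0],[0,0.2,9,0],[0,0.2,12,0],[0,0.2,14,0],[0,0.2,15,0],[0,0.2,15,0],[0,0.2,15,0]]}}

```text
time: 13.22
tool_pos: [0.4888, 0.2648, 0.0789]
ee_rot: [3.14, 0.002, 2.939]
wrist_force: [0.9, 0.4, -3.0]
width: 0.0139
finger_force: 30.0
```

Call:
{"name": "servo_tool", "arguments": {"targets": [[0,0,0.3,0],[0,0,0.5,0],[0,0,0.7,0],[0,0,0.9,0],[0,0,0.9,0]]}}

```text
time: 13.85
tool_pos: [0.4878, 0.2645, 0.0683]
ee_rot: [-3.141, -0.0, 2.94]
wrist_force: [-0.1, 1.4, -2.1]
width: 0.0135
finger_force: 30.0
```

Call:
{"name": "servo_tool", "arguments": {"targets": [[0,0,0.1,0],[0,0,0.2,0],[0,0,0.3,0],[0,0,0.3,0]]}}

```text
time: 14.35
tool_pos: [0.4879, 0.2646, 0.0655]
ee_rot: [-3.142, -0.0, 2.94]
wrist_force: [0.7, -0.1, -2.4]
width: 0.0136
finger_force: 30.0
```

Call:
{"name": "servo_tool", "arguments": {"targets": [[0,0,0.1,0],[0,0,0.2,0],[0,0,0.2,0]]}}

```text
time: 14.72
tool_pos: [0.4881, 0.2647, 0.0653]
ee_rot: [3.141, 0.001, 2.94]
wrist_force: [-3.2, -1.0, 5.1]
width: 0.0139
finger_force: 30.0
```

It is down on the floor: the force went from −2.4 to +5.1 N. I ease off slightly, hold, then open.

Call:
{"name": "servo_tool", "arguments": {"targets": [[0,0,-0.1,0],[0,0,-0.1,0]]}}

```text
time: 14.98
tool_pos: [0.4881, 0.2647, 0.0653]
ee_rot: [3.141, 0.001, 2.94]
wrist_force: [-2.6, -1.0, 3.9]
width: 0.0139
finger_force: 30.0
```

Call:
{"name": "servo_tool", "arguments": {"targets": [[0,0,0,0],[0,0,0,0],[0,0,0,0],[0,0,0,0],[0,0,0,0]], "claw": 150}}

```text
time: 15.6
tool_pos: [0.488, 0.2646, 0.0645]
ee_rot: [3.142, 0.0, 2.94]
wrist_force: [-0.5, -0.1, 0.3]
width: 0.0388
finger_force: 0.0
```

Call:
{"name": "servo_tool", "arguments": {"targets": [[0,0,-1,0],[0,0,-3,0],[0,0,-5,0],[0,0,-8,0],[0,0,-11,0],[0,0,-14,0],[0,0,-14,0],[0,0,-14,0]]}}

```text
time: 16.6
tool_pos: [0.4876, 0.2644, 0.2037]
ee_rot: [-3.141, -0.001, 2.94]
wrist_force: [-1.0, 0.8, -0.3]
width: 0.0386
finger_force: 0.0
```

```bash
python3 - <<'E'
from h import *
o=get_obs();print(o["time"],o["tool_pos"],o["wrist_force"],o["width"],o["finger_force"])
w=snapshot("wrist");s=snapshot("scene")
cv2.imwrite("pics/c7.png",np.hstack([cv2.resize(w,(400,300)),cv2.resize(s[180:300,400:560],(400,300))]))
E
```

```text
16.6 [0.48756469 0.2644243  0.20368504] [-1.04839667  0.80104542 -0.34800556] 0.038613742292367054 0.0
```

View pics/c7.png

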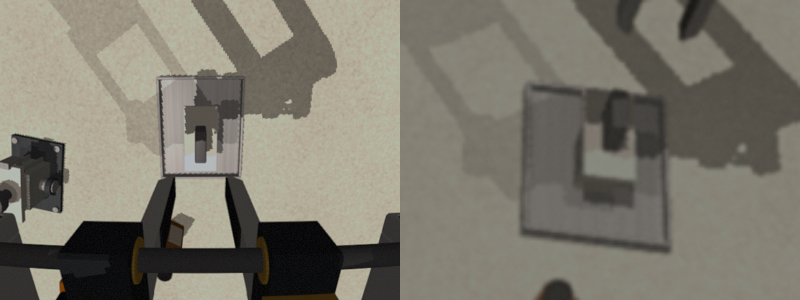

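The filter stands upright in the middle of the tray (wrist about (201,140), tray columns 160–243), released, and the gripper is clear above it. Handing in.

```bash
python3 -c "
from bench import *
print(close_job())"
```

```text
the job is handed in; nothing more can be done
None
```

The spent bar-handle filter was pushed to its stop, sprung up, pulled out, and now stands released and upright near the centre of the drip tray; the job was handed in at about 17 s, and the hand-in gave no verdict.

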